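# Move a control module from the burn-in dock to the probe-test nest

### The job

The control module has finished its burn-in in the sloping dock. Push it further in along its slot until the latch lets go and it springs out, pull it free, and lay it in the test nest with its contact strip face down and its cut corner at the nest's slanted corner wall, fully home on the deck. Then swing the nest's lid down over it until it is shut, and leave the loose things around them where they lie.

Things in the scene. Friction and masses are not known exactly. Their poses are not given: they have to be found in the camera images.
- module: Grey plastic control module, 110 long (x) x 56 wide (y) x 26 mm thick (z), 0.15 kg. Origin: centre of its contact face (z = 0, eight brass pads); +z points out of its ribbed back. +x: inner end, in the dock at the start; -x: outer end. The +x +y corner is cut off (14 mm). The -y side has a latch notch near the inner end; the sides are else plain, to be gripped.
- module_outer (a point): Centre of the module's outer end face (module x = -55, y = 0, z = 13 mm), the face to push on. Pushed 6 to 7 mm in from its latched place (about 8 N; hard stop at 8 to 9 mm) the latch lets go for good; when the push is taken away a spring lifts the module about 14 mm out from its latched place along the slot, where it stays, loose. Without that push it is hooked fast.
- dock: Burn-in dock, fixed: grey sloping desktop case 122 x 94 x 93 mm high, front to its -x. Origin: on the bench. Its slot runs at 45 degrees: inward is (0.707, 0, -0.707) in its frame, which is the module's x axis there; module y = dock y; the module's back looks up and rearward (0.707, 0, 0.707), the contacts down and frontward. The module stands 50 mm in the slot, 60 mm out, 1.2 mm clearance.
- dock_mouth (a point): Centre of the slot's mouth, in the plane of the sloping front panel, on the slot's centre line. A bezel stands 3 mm proud of the panel round it, 72 mm wide in y.
- dock_latch (a joint): The latch inside the dock (hidden from view): 0 hooked, over 0.18 rad let go.
- nest: Probe-test nest, fixed: aluminium base 160 x 110 x 10 mm, black deck 106 x 44 mm with top at z = 26 mm, black locating walls 5 mm thick round the module's outline, 10 mm above the deck and leaning outward (clearance 1.2 mm at the deck, 4 mm at the top). Origin: on the bench, mid pocket. A module lying home has the nest's axes: outer end to the nest's -x, cut corner at the slanted wall at +x +y.
- nest_seat (a point): Point on the deck top where the module's origin lies when it is home (nest x = 0, y = 0, z = 26 mm). The long-side walls stand only at nest x = -56 to -46 and 18 to 34 mm; between them the sides are open down to the base plate (z = 10 mm) to leave room for fingers.
- nest_outer (a point): Where point module_outer lies when the module is home (nest x = -55, y = 0, z = 39 mm).
- nest_hinge (a point): Middle of the lid's hinge axis, which runs along the nest's y, at nest x = 72, z = 57 mm; two hinge posts 10 mm wide, 63 mm high, at y = -37 and +37 mm.
- lid (a joint): Hinge angle of the nest's lid, an aluminium plate 112 x 60 x 5 mm: 0 shut (level, over the module), 1.57 upright; it opens upward and away to the nest's +x. Starts open at 1.5 to 1.7 rad. A stiff hinge (0.12 N m) keeps it where it is left.
- lid_tip (a point): Middle of the lid's free edge, 112 mm from the hinge axis, on the plate's outer face (upper one when shut, facing nest +x when open), 4 mm outside the hinge axis. A round dark bar 10 mm thick, 50 mm wide along y, forms the edge and stands 2 to 3 mm proud of that face.
- tape: Bystander, loose: roll of black tape, 62 mm across, 19 mm high, lying flat. Origin: centre of its underside.
- cutters: Bystander, loose: flush cutters with blue handles, 57 x 112 x 14 mm, lying flat. Origin: centre of the underside.
- board: Bystander, loose: green circuit board on short legs, 48 x 68 x 24 mm. Origin: centre of the underside.
- reel: Bystander, loose: reel of solder wire, 64 x 52 x 37 mm. Origin: centre of the underside.
Mind the look-alikes: they are no part of the job. There is more than one size of the module; the one meant has the size given above.

How it is judged:
By the outcome, as a careful person would: the job done as asked, in the order asked, and still so for the second after the job is handed in, with the robot touching nothing.
It also fails if it takes over 66 s, if anything falls off the work surface, if the arm or the gripper's body presses on something with over 40 N, if the wrist force passes 120 N, or if a joint passes its speed limit or range.

### The arm

A 6-joint arm with a two-finger parallel gripper is mounted at the origin on a cart in front of the work surface, level with it; the furniture and walls round the work are solid. World frame = base frame: x ahead of the robot, y to its left, z up, the work surface at z = 0. Lengths are in m, angles in rad, forces in N, time in s.
With the tool pointing down it reaches from about 0.35 to 0.725 m from the base axis. Payload 6 kg.
Tool frame: the origin (TCP) lies midway between the tips of the shut fingers; the grasp point (between the pads) lies 19 mm behind it; z points along the fingers, y is the line along which they close (so a half turn about z gives the same grasp; the last joint's range is limited). The gripper opens to 85 mm and grips with 20 to 120 N. Pads are 22 mm wide; open, the fingers measure 114 mm over their backs; the gripper's body (76 mm by 85 mm) begins 54 mm behind the grasp point. The pads swing forward as they close: fully open they stand 13 mm farther back than shut.
Start: joints at [-1.013, 0.04, 0.085, 0, -1.615, -0.334], TCP at [0.133, -0.585, 0.231] pointing down, gripper open.
Joint ranges: [-2.56, 2.56], [-1.29, 2.01], [-1.08, 1.49], [-3.29, 1.98], [-2.81, -0.18], [-2.99, 2.99]. Speed limits (rad/s): [2.57, 2.57, 3.01, 3.14, 3.14, 3.14].

### API

Orientations are given as [roll, pitch, yaw] about the fixed x, y, z axes, in that order (R = Rz(yaw) Ry(pitch) Rx(roll)).
In Python, from workcell import * gives the robot as it stands.
- The arm moves only by the tool drive_tool, never from a script. Its argument "plan" is a list of rows, each a list of 3 entries, a list of its own where there are three numbers: the shift along the tool's x, y, z as a fraction of full scale, then the turn, a rotation vector about the tool's x, y, z as a fraction of full scale, then the opening, from -1 (shut) to 1 (fully open). A call has 1 to 5 rows; each row is the pose to reach, as a shift and turn from the pose commanded when the call began, along the tool's axes at that moment; what a row does not reach only later rows make up. Full scale, the value 1, is 120 mm for a shift and pi/2 rad for a turn. A row lasts 1/8 s, in which the tool goes at most 62.5 mm and 10.7 degrees, less where a joint would pass 70% of its speed; a pose out of reach is approached as far as the arm can. A call with a number of a shift or a turn outside -1 to 1 is refused whole. A call with a gripper value outside its range is refused whole. The fingers move at their own pace and stop on an object; "squeeze" is the grip in N (left out, the last holds). Time passes only in rows, so rows that repeat a pose let the fingers close. It gives the time, the measured TCP pose, the force, the opening and the grip force at its end, in the units of the state.
- sense(): the state, without advancing time (a new reading comes with each control period).
- capture(name): name is "side" or "top"; returns the picture (384x512x3 uint8, red, green, blue); there is no depth.
- camera_model(name): a dict with "fx", "fy", "cx", "cy" (pixels), "rvec" (rotation vector, rad) and "tvec" (3), from world to camera coordinates, as OpenCV has them. Camera axes: x right, y down, z forward; pixel columns grow to the right and rows downward; lengths in m; the calibration is good to about 2 mm. A picture is of the moment at which its call begins. camera_model takes no time and is no camera call.
- sign_off(): hands the job in; it is judged then, once.
The state is a dict: "clock": time; "q": joint angles; "joint_vel": joint speeds; "tau": joint torques, N m; "eef_pos": TCP position; "tcp_rot": TCP orientation; "contact_force": force on the tool from outside, world axes, zero at the start; "wrist_torque": the same for the moment, N m; "width": opening from 0.0 (shut) to 1.0 (fully open); "finger_force": force on a finger pad.
Only numpy, scipy, OpenCV 4.12 (cv2) and the standard library are available. Lean on these libraries where they do the work, as an engineer would, in place of code of your own. Each camera call takes 0.05 s, during which the arm holds its last target. There are 200 camera calls.

## Working session

There is one attempt and no reset: what is moved stays moved. The work goes in short steps, Python scripts to look and compute and a tool call to move; the robot and the scene stay as the last step left them, time stands still between calls to the robot, and variables do not carry over. Pictures are saved under pics/ and viewed, at most 10 in all, crops included, and the job is handed in when it is done.

Besides the shell and the picture viewer there is one more tool, called after "Emit:" by a JSON object that holds its "method" and its "body". drive_tool: Moves the arm, as the interface text tells. Its arguments: {"type":"object","properties":{"plan":{"type":"array"},"squeeze":{"type":"number"}},"required":["plan"]}

```bash
ls; mkdir -p pics; python3 - <<'E'
from workcell import *
import cv2,numpy as np
for n in("side","top"):
    im=capture(n); cv2.imwrite(f"pics/{n}0.png",cv2.resize(im[:,:,::-1],(800,600),interpolation=cv2.INTER_CUBIC)); cv2.imwrite(f"pics/raw_{n}0.png",im[:,:,::-1])
    print(n,camera_model(n))
print(sense())
E
```

```text
pics
side {'fx': 350.1883715186792, 'fy': 350.1883715186792, 'cx': 256.20414614179947, 'cy': 194.32362739884292, 'rvec': array([ 0.40019828, -2.68616648,  1.32636337]), 'tvec': array([0.51769595, 0.18066665, 0.97696072])}
top {'fx': 346.45063930326677, 'fy': 346.45063930326677, 'cx': 257.6375030280011, 'cy': 189.5346216836145, 'rvec': array([ 2.17313765, -2.16986508,  0.14594269]), 'tvec': array([-0.0058872 ,  0.55630794,  1.09359729])}
{'clock': 0.1, 'q': array([-1.01330913e+00,  4.07526984e-02,  8.39308581e-02, -3.92715499e-04,
       -1.61552588e+00, -3.33678254e-01]), 'joint_vel': array([-2.21486000e-03, -1.84626497e-03,  4.07092405e-03,  1.56541630e-04,
       -6.81981272e-04, -8.98181187e-05]), 'tau': array([-5.62801797e-03, -3.69349301e+01,  3.48279262e+01,  6.95175424e+00,
       -4.58127717e-03, -9.76459830e-06]), 'eef_pos': array([ 0.13315416, -0.58473417,  0.23039236]), 'tcp_rot': array([ 3.13999833e+00, -1.37403144e-04, -2.91776635e+00]), 'contact_force': array([ 0.32369728, -0.73517265,  0.02461141]), 'wrist_torque': array([-0.02373053, -0.0318735 ,  0.00583122]), 'finger_force': 0.0, 'width': 1.0008671796484838}
```

View pics/side0.png

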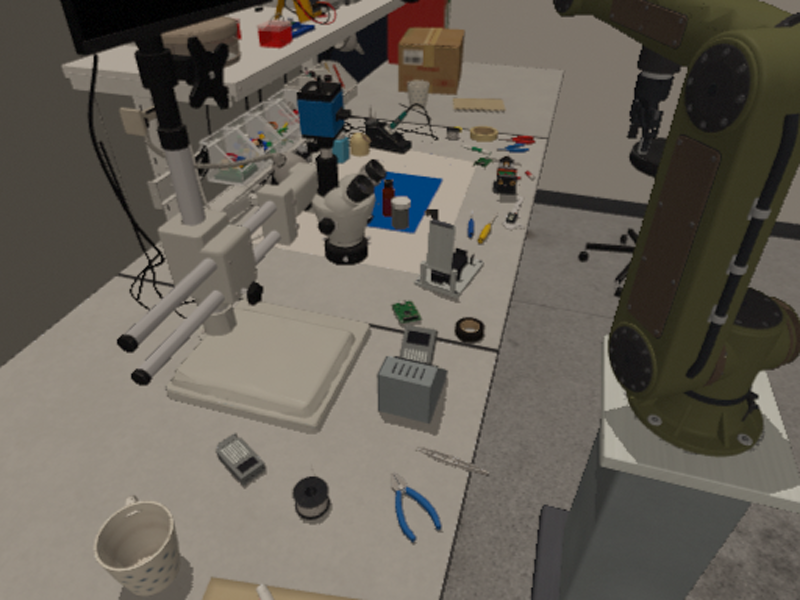

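View pics/top0.png

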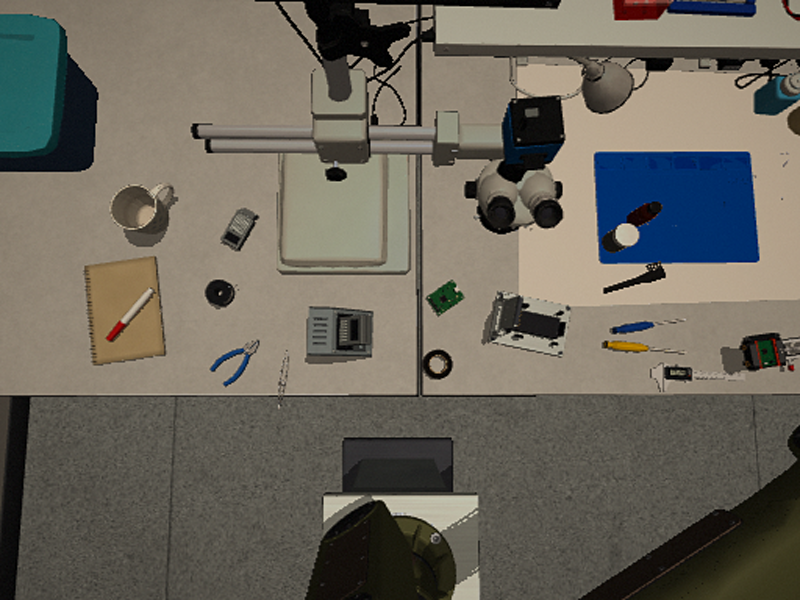

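The dock holds the larger module (side (418,345), top (355,330)). A smaller look-alike lies loose at side (240,458), top (239,228). The nest with its open lid is at side (450,265), top (530,322). I'll check these in enlarged crops.

```bash
cat > h.py <<'E'
import cv2,numpy as np
from scipy.optimize import least_squares
from scipy.spatial.transform import Rotation as R
from workcell import *
def proj(n,P):
    c=camera_model(n);K=np.array([[c['fx'],0,c['cx']],[0,c['fy'],c['cy']],[0,0,1]])
    return cv2.projectPoints(np.atleast_2d(P).astype(float),c['rvec'],c['tvec'],K,None)[0][:,0]
def crop(im,x0,y0,w,h,s):
    p=cv2.resize(im[y0:y0+h,x0:x0+w],None,fx=s,fy=s,interpolation=cv2.INTER_CUBIC)
    for i in range(0,w,10): cv2.putText(p,str(x0+i),(i*s,8),0,.3,(0,0,255),1);cv2.line(p,(i*s,8),(i*s,14),(0,0,255),1)
    for i in range(10,h,10): cv2.putText(p,str(y0+i),(0,i*s),0,.3,(0,0,255),1)
    return p
E
python3 - <<'E'
from h import *
s=cv2.imread('pics/raw_side0.png');t=cv2.imread('pics/raw_top0.png')
cv2.imwrite('pics/dock.png',np.hstack([crop(s,233,198,60,80,7)[:,:],crop(t,190,185,54,80,7)]))
cv2.imwrite('pics/nest.png',np.hstack([crop(s,264,132,48,66,8)[:,:],crop(t,304,175,50,66,8)]) if 0 else np.hstack([crop(s,265,132,46,66,8),crop(t,306,170,62,66,8)])[:, :])
E
python3 -c "
import cv2
for n in('dock','nest'):print(cv2.imread('pics/%s.png'%n).shape)"
```

```text
(560, 798, 3)
(528, 864, 3)
```

```bash
python3 - <<'E'
from h import *
s=cv2.imread('pics/raw_side0.png');t=cv2.imread('pics/raw_top0.png')
cv2.imwrite('pics/nest.png',np.hstack([crop(s,265,132,47,66,7),crop(t,306,170,66,66,7)]))
E
```

```text
(no output)
```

View pics/dock.png

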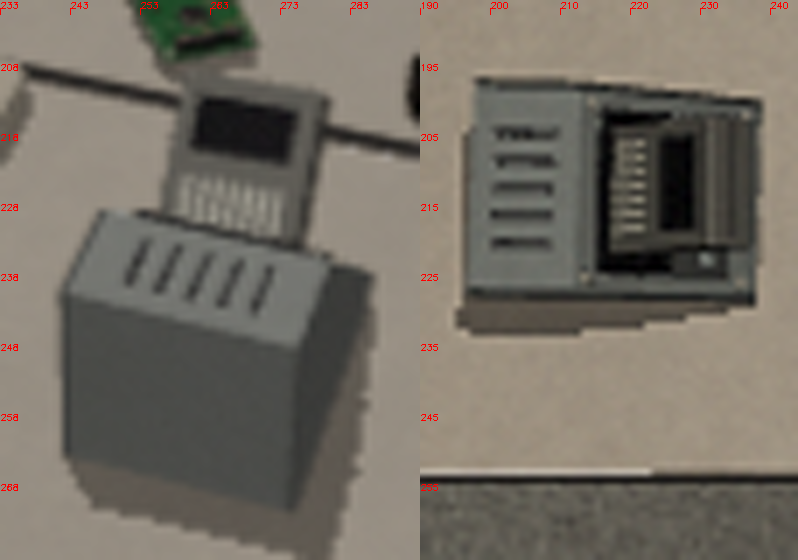

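View pics/nest.png

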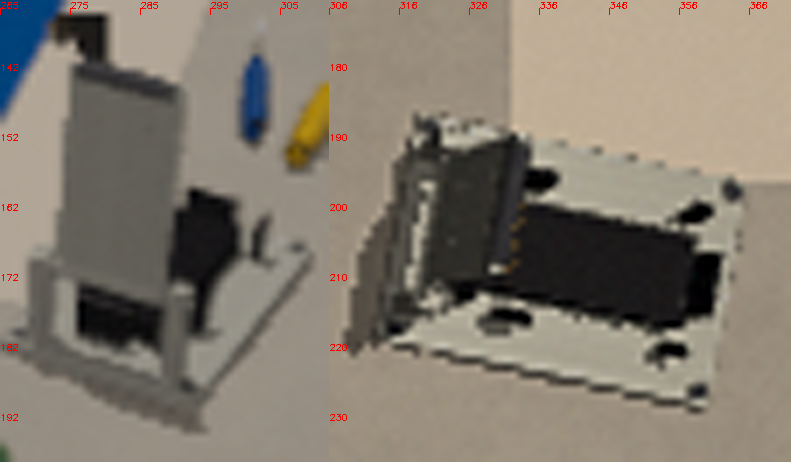

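```bash
cat > fit.py <<'E'
from h import *
Rz=lambda a:R.from_euler('z',a).as_matrix()
def run(f,p0,name):
    def res(p):
        o=[]
        for cam,P,uv in f(p): o.append(proj(cam,P)[0]-uv)
        return np.ravel(o)
    r=least_squares(res,p0,loss='soft_l1',x_scale=np.maximum(np.abs(p0),.02))
    print(name,np.round(r.x,4));e=res(r.x).reshape(-1,2)
    print(np.round(e,1).tolist()); return r.x
# dock: x,y,yaw, xt, mx, mz
def fd(p):
    T=lambda a,b,c:Rz(p[2])@[a,b,c]+[p[0],p[1],0]
    o=np.array([p[4],0,p[5]]);zz=np.array([.7071,0,.7071])*.013;Y=np.array([0,.028,0])
    L=[('side',T(.061,-.047,0),(242.6,263.3)),('side',T(.061,.047,0),(274.7,270.9)),('side',T(.061,-.047,.093),(242,239.7)),('side',T(.061,.047,.093),(275.3,247.6)),
    ('side',T(p[3],-.047,.093),(247.3,228.3)),('side',T(p[3],.047,.093),(279.9,234.9)),
    ('top',T(.061,-.047,.093),(198,196.4)),('top',T(.061,.047,.093),(196.7,226.6)),
    ('top',T(p[3],-.047,.093),(213.6,197.2)),('top',T(p[3],.047,.093),(213,227.2)),
    ('side',T(*(o+zz-Y)),(260.1,208.7)),('side',T(*(o+zz+Y)),(279.9,211.9)),
    ('top',T(*(o+zz-Y)),(230,201)),('top',T(*(o+zz+Y)),(228.6,220)),
    ('top',T(*(o-zz-Y)),(237.4,201.2)),('top',T(*(o-zz+Y)),(236.9,220.4))]
    return L
if __name__=='__main__':
    d=run(fd,[.5,.1,1.57,.0,-.06,.12],'dock')
    def fn(p):
        T=lambda a,b,c:Rz(p[2])@[a,b,c]+[p[0],p[1],0]
        c,s=np.cos(p[4]),np.sin(p[4]);B=p[3]
        lid=lambda r,y,n:T(.072-r*c+n*s,y,.057+r*s+n*c)
        return [('top',T(B,-.055,.010),(365.1,196.0)),('top',T(B,.055,.005),(359.4,228.3)),('top',T(B+.16,.055,.005),(313.3,219.3)),
        ('side',T(B+.16,.055,0.0),(294.6,189.4)),('side',T(B,.055,.01),(309,168.1)),
        ('top',T(-.053,-.022,.026),(358.6,203.6)),('top',T(-.053,.022,.026),(356.4,216.9)),
        ('top',T(-.051,-.033,.033),(358.3,200.4)),('top',T(-.051,.033,.033),(354.4,220.3)),('top',T(.026,-.033,.033),(336.1,195.7)),('top',T(.026,.033,.033),(331.1,215.7)),
        ('side',lid(.112,-.03,.004),(275.7,142)),('side',lid(.112,.03,.004),(291.1,145.5)),
        ('top',lid(.112,-.025,0),(333.5,190)),('top',lid(.112,.025,0),(330,208.6)),]
    n=run(fn,[.5,-.3,1.4,-.07,1.6],'nest')
    T=lambda a,b,c:Rz(d[2])@[a,b,c]+[d[0],d[1],0]
    print('outer',T(d[4],0,d[5]),'mouth',T(d[4]+.0424,0,d[5]-.0424))
    for nm,u in(('tape',(437,364)),('board',(446,297)),('cutters',(235,362)),('reel',(220,292))):
        c=camera_model('top');r=R.from_rotvec(c['rvec']).as_matrix();C=-r.T@c['tvec']
        v=r.T@[(u[0]/1.5625-c['cx'])/c['fx'],(u[1]/1.5625-c['cy'])/c['fy'],1];print(nm,C+v*(.01-C[2])/v[2])
E
python3 fit.py
```

```text
dock [ 0.4813  0.1188  1.5712  0.0138 -0.0498  0.1111]
[[-1.0, 0.1], [0.2, 0.5], [-1.0, -0.6], [1.2, -0.6], [-0.6, -1.2], [1.0, -0.5], [-0.5, -0.2], [0.2, 0.6], [-0.6, -1.0], [-0.4, -0.0], [-0.8, -0.5], [-0.6, 0.2], [0.2, 0.7], [1.5, 0.6], [-0.7, 1.0], [-0.3, 0.4]]
nest [ 0.4995 -0.2771  1.3803 -0.0783  1.5097]
[[0.4, -0.2], [0.5, 0.2], [-1.0, -0.0], [-1.2, 1.6], [0.9, -1.6], [-0.6, 0.2], [-0.5, 0.1], [0.3, -0.2], [1.0, -0.1], [-0.8, -0.0], [0.9, -0.1], [-0.8, -1.3], [0.5, -0.4], [-0.6, 1.2], [0.0, -0.3]]
outer [0.48135698 0.06898795 0.11108305] mouth [0.48133785 0.11138795 0.06868305]
tape [ 0.41611308 -0.07761984  0.01      ]
board [ 0.55726999 -0.09773095  0.01      ]
cutters [0.4201617  0.34277259 0.01      ]
reel [0.56663127 0.37941936 0.01      ]
```

Both crops agree with the fit: the dock module's outer face is about (0.481,0.069,0.111), width about 56 mm. The nest is at (0.4995,-0.277) with yaw 1.38. Next is a helper that converts goals into move rows.

```bash
cat >> h.py <<'E'
DOCK=np.array([.4813,.1188]);DY=1.5708;NEST=np.array([.4995,-.2771,0]);NY=1.3803
RM=np.array([[0,-1,0],[.70711,0,.70711],[-.70711,0,.70711]])  # module axes in dock (columns x,y,z)
OUT=np.array([.4814,.069,.1111])
FL=np.diag([-1.,1,-1])
RP=np.array([[0,-1,0],[-.70711,0,.70711],[-.70711,0,-.70711]]) # push
RG=RM@FL
RN=R.from_euler('z',NY).as_matrix()@FL
def pose():
    s=sense();return s['eef_pos'],R.from_euler('xyz',s['tcp_rot']).as_matrix()
def go(P,Rt,rows=5,cur=None):
    p,r=cur or pose()
    d=r.T@(np.array(P)-p);w=R.from_matrix(r.T@Rt).as_rotvec()
    n=max(np.abs(d).max()/.12,np.linalg.norm(d)/(.0625*rows),np.linalg.norm(w)/np.radians(10.7*rows))
    f=min(1,.99/n) if n>.99 else 1
    print('frac %.2f'%f,'shift',np.round(d*f/.12,3).tolist(),'turn',np.round(w*f/(np.pi/2),3).tolist(),'n%.1f'%n)
    return p+r@d*f, r@R.from_rotvec(w*f).as_matrix()
E
python3 - <<'E'
from h import *
c=None
for i in range(8):
    # first waypoint down orientation then push tilt
    c=go([.44,-.12,.26],RN,cur=c)
    print(np.round(c[0],3))
    if np.linalg.norm(c[0]-[.44,-.12,.26])<1e-3:break
E
```

```text
frac 0.30 shift [-0.99, 0.948, -0.071] turn [0.0, 0.0, -0.217] n3.4
[ 0.224 -0.448  0.239]
frac 0.33 shift [-0.99, 0.444, -0.057] turn [0.0, 0.0, -0.172] n3.0
[ 0.296 -0.339  0.246]
frac 0.46 shift [-0.99, 0.151, -0.053] turn [0.0, 0.0, -0.159] n2.2
[ 0.362 -0.239  0.252]
frac 0.84 shift [-0.99, -0.097, -0.053] turn [0.0, 0.0, -0.158] n1.2
[ 0.427 -0.139  0.259]
frac 1.00 shift [-0.178, -0.064, -0.01] turn [0.0, 0.0, -0.03] n0.2
[ 0.44 -0.12  0.26]
```

Emit:
{"method": "drive_tool", "body": {"plan": [[[-0.5,0.47,-0.04],[0,0,-0.11],-1],[[-0.99,0.95,-0.07],[0,0,-0.22],-1],[[-0.99,0.95,-0.07],[0,0,-0.22],-1],[[-0.99,0.95,-0.07],[0,0,-0.22],-1]]}}

```text
clock: 0.6
eef_pos: [0.2251, -0.4459, 0.2402]
tcp_rot: [-3.14, 0.001, -2.569]
contact_force: [-0.3, -0.5, -0.4]
width: 0.143
finger_force: 0.0
```

Emit:
{"method": "drive_tool", "body": {"plan": [[[-0.5,0.22,-0.03],[0,0,-0.09],-1],[[-0.99,0.44,-0.06],[0,0,-0.17],-1],[[-0.99,0.44,-0.06],[0,0,-0.17],-1]]}}

```text
clock: 0.98
eef_pos: [0.2969, -0.337, 0.247]
tcp_rot: [-3.141, 0.001, -2.299]
contact_force: [-0.5, -0.7, -0.5]
width: 0.003
finger_force: 0.0
```

Emit:
{"method": "drive_tool", "body": {"plan": [[[-0.5,0.08,-0.03],[0,0,-0.08],-1],[[-0.99,0.15,-0.05],[0,0,-0.16],-1],[[-0.99,0.15,-0.05],[0,0,-0.16],-1]]}}

```text
clock: 1.35
eef_pos: [0.363, -0.2369, 0.2524]
tcp_rot: [3.141, 0.0, -2.049]
contact_force: [-1.1, -0.2, 0.6]
width: -0.0
finger_force: 0.0
```

Emit:
{"method": "drive_tool", "body": {"plan": [[[-0.5,-0.05,-0.03],[0,0,-0.08],-1],[[-0.99,-0.1,-0.05],[0,0,-0.16],-1],[[-0.99,-0.1,-0.05],[0,0,-0.16],-1]]}}

```text
clock: 1.72
eef_pos: [0.4284, -0.1379, 0.2579]
tcp_rot: [3.139, -0.0, -1.8]
contact_force: [0.6, -0.9, -0.2]
width: -0.001
finger_force: 0.0
```

```bash
python3 - <<'E'
from h import *
g=OUT-RP[:,2]*.045;print(g)
c=None
for i in range(3): c=go(g,RP,cur=c);print(np.round(c[0],3))
E
```

```text
[0.4814     0.03718005 0.14291995]
frac 0.65 shift [-0.99, -0.066, 0.623] turn [-0.036, -0.324, -0.09] n1.5
[ 0.463 -0.024  0.183]
frac 1.00 shift [-0.291, -0.121, 0.544] turn [-0.02, -0.174, -0.048] n0.5
[0.481 0.037 0.143]
frac 1.00 shift [-0.0, 0.0, 0.0] turn [-0.0, -0.0, -0.0] n0.0
[0.481 0.037 0.143]
```

Emit:
{"method": "drive_tool", "body": {"plan": [[[-0.33,-0.02,0.2],[-0.01,-0.11,-0.03],-1],[[-0.66,-0.04,0.41],[-0.02,-0.22,-0.06],-1],[[-0.99,-0.07,0.62],[-0.036,-0.324,-0.09],-1],[[-0.99,-0.07,0.62],[-0.036,-0.324,-0.09],-1]]}}

```text
clock: 2.22
eef_pos: [0.4619, -0.0276, 0.1812]
tcp_rot: [3.112, 0.512, -1.673]
contact_force: [-0.5, -0.9, 1.5]
width: -0.004
finger_force: 0.0
```

Emit:
{"method": "drive_tool", "body": {"plan": [[[-0.15,-0.06,0.27],[-0.01,-0.09,-0.024],-1],[[-0.29,-0.12,0.54],[-0.02,-0.174,-0.048],-1],[[-0.29,-0.12,0.54],[-0.02,-0.174,-0.048],-1]]}}

```text
clock: 2.6
eef_pos: [0.4805, 0.0332, 0.1424]
tcp_rot: [3.135, 0.783, -1.582]
contact_force: [0.2, -1.2, 0.3]
width: 0.004
finger_force: 0.0
```

```bash
python3 - <<'E'
from h import *
p,r=pose();print(p,r.round(3));go(OUT,RP)
s=capture('side');t=capture('top')
im=np.hstack([crop(s[:,:,::-1],225,180,66,90,6),crop(t[:,:,::-1],190,165,66,90,6)])
cv2.imwrite('pics/pre.png',im)
print(proj('side',p),proj('top',p),proj('side',OUT),proj('top',OUT))
E
```

```text
[0.48052856 0.03321241 0.1423536 ] [[-0.008 -1.     0.001]
 [-0.709  0.006  0.705]
 [-0.705  0.005 -0.709]]
frac 1.00 shift [-0.028, -0.007, 0.395] turn [-0.001, -0.002, -0.005] n0.4
[[273.97152563 194.12921769]] [[245.20775022 211.07018123]] [[269.97128932 210.64081163]] [[233.41316566 211.31147152]]
```

View pics/pre.png

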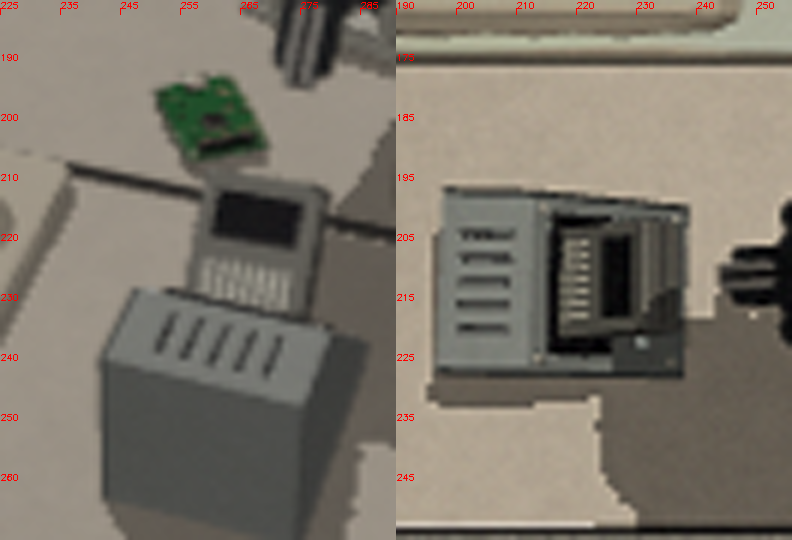

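Emit:
{"method": "drive_tool", "body": {"plan": [[[-0.015,0,0.17],[0,0,-0.005],-1],[[-0.028,-0.007,0.33],[0,0,-0.005],-1],[[-0.028,-0.007,0.33],[0,0,-0.005],-1],[[-0.028,-0.007,0.36],[0,0,-0.005],-1],[[-0.028,-0.007,0.36],[0,0,-0.005],-1]]}}

```text
clock: 3.32
eef_pos: [0.4826, 0.068, 0.1169]
tcp_rot: [-3.131, 0.785, -1.561]
contact_force: [-0.0, 0.6, 0.3]
width: 0.0
finger_force: 0.0
```

Emit:
{"method": "drive_tool", "body": {"plan": [[[0,0,0.02],[0,0,0],-1],[[0,0,0.04],[0,0,0],-1],[[0,0,0.04],[0,0,0],-1]]}}

```text
clock: 3.7
eef_pos: [0.4827, 0.071, 0.1139]
tcp_rot: [-3.13, 0.784, -1.561]
contact_force: [-1.5, -4.1, 4.1]
width: 0.001
finger_force: 2.9
```

Emit:
{"method": "drive_tool", "body": {"plan": [[[0,0,0.02],[0,0,0],-1],[[0,0,0.02],[0,0,0],-1]]}}

```text
clock: 3.95
eef_pos: [0.4826, 0.0727, 0.1123]
tcp_rot: [-3.13, 0.785, -1.56]
contact_force: [-3.1, -4.4, 6.0]
width: -0.003
finger_force: 3.5
```

Emit:
{"method": "drive_tool", "body": {"plan": [[[0,0,0.02],[0,0,0],-1],[[0,0,0.02],[0,0,0],-1]]}}

```text
clock: 4.2
eef_pos: [0.4826, 0.0746, 0.1105]
tcp_rot: [-3.131, 0.785, -1.561]
contact_force: [-2.8, -3.3, 6.1]
width: 0.001
finger_force: 3.1
```

Emit:
{"method": "drive_tool", "body": {"plan": [[[0,0,0.015],[0,0,0],-1],[[0,0,0.015],[0,0,0],-1]]}}

```text
clock: 4.45
eef_pos: [0.4825, 0.0758, 0.1093]
tcp_rot: [-3.131, 0.785, -1.56]
contact_force: [-2.3, -4.3, 6.3]
width: 0.004
finger_force: 3.3
```

Emit:
{"method": "drive_tool", "body": {"plan": [[[0,0,0.015],[0,0,0],-1],[[0,0,0.015],[0,0,0],-1]]}}

```text
clock: 4.7
eef_pos: [0.4826, 0.0766, 0.1086]
tcp_rot: [-3.13, 0.784, -1.56]
contact_force: [-3.9, -5.6, 8.7]
width: -0.001
finger_force: 5.2
```

Emit:
{"method": "drive_tool", "body": {"plan": [[[0,0,0.015],[0,0,0],-1],[[0,0,0.015],[0,0,0],-1]]}}

```text
clock: 4.95
eef_pos: [0.4827, 0.0767, 0.1085]
tcp_rot: [-3.128, 0.782, -1.558]
contact_force: [-7.7, -11.1, 15.4]
width: 0.004
finger_force: 9.3
```

Hard stop felt (20 N, no more travel), so I'm backing off.

Emit:
{"method": "drive_tool", "body": {"plan": [[[0,0,-0.08],[0,0,0],-1],[[0,0,-0.18],[0,0,0],-1],[[0,0,-0.5],[0,0,0],1],[[0,0,-0.85],[0,0,0],1],[[0,0,-0.85],[0,0,0],1]]}}

```text
clock: 5.58
eef_pos: [0.4834, 0.0048, 0.1801]
tcp_rot: [-3.127, 0.784, -1.561]
contact_force: [0.0, -0.4, -0.1]
width: 0.638
finger_force: 0.0
```

```bash
python3 - <<'E'
from h import *
p,r=pose();print(p)
s=capture('side');t=capture('top')
im=np.hstack([crop(s[:,:,::-1],235,190,57,80,7),crop(t[:,:,::-1],205,180,57,80,7)])
cv2.imwrite('pics/out.png',im)
o=np.array([.482,.1,.0767])+RM[:,0]*0
lat=np.array([.4822,.069,.1120]);
ou=lat-RM[:,0]*.014
print(ou,[proj(n,ou+RM@[0,a*.028,.013]).round(1).tolist() for n in('side','top') for a in(-1,1)])
E
```

```text
[0.48343371 0.00481937 0.18010348]
[0.4822     0.05910046 0.12189954] [[[260.1, 202.9]], [[280.0, 206.8]], [[233.4, 201.2]], [[233.2, 220.3]]]
```

View pics/out.png

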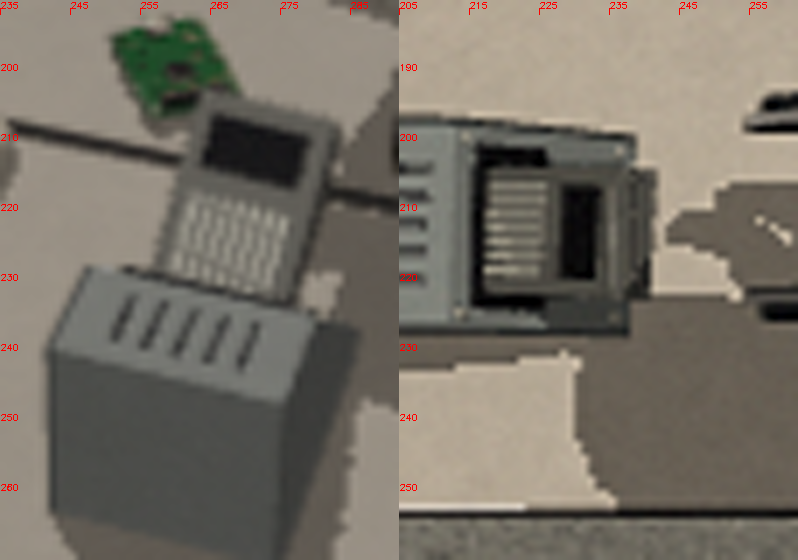

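The module has sprung out, with outer edge corners at side (264.7,202.9) and (284,207.9). It leans a few degrees sideways in the slot, so I'll fit its actual pose.

```bash
cat > fm.py <<'E'
from fit import *
# outer along s, lateral y(module), rot about z; mouth-pivot not assumed
def mk(p):
    Rm=RM@R.from_euler('zyx',[p[2],p[3],0]).as_matrix()
    o=np.array([.4814,.059,.1219])+RM@[p[0],p[1],p[4]]
    return o,Rm
if __name__=='__main__':
    def f(p):
        o,Rm=mk(p);T=lambda a,b,c:o+Rm@[a,b,c-.0]
        return [('side',T(0,-.028,.013),(264.7,202.9)),('side',T(0,.028,.013),(284,207.6)),('side',T(.07,-.028,.013),(258.4,228)),
        ('side',T(.068,.028,.013),(277.3,231.9)),
        ('top',T(0,-.028,.013),(234.9,203.6)),('top',T(0,.028,.013),(234.4,221.4)),('top',T(0,-.028,-.013),(241.7,204.3)),('top',T(0,.028,-.013),(241.2,222.4))]
    p=run(f,[0,0,0.01,0.01,0.],'mod')
    o,Rm=mk(p);print(o,Rm.round(3))
E
python3 fm.py
```

```text
mod [-0.002   0.0071 -0.0262  0.081  -0.0045]
[[-1.4, 0.1], [-0.9, -0.2], [-0.6, -0.1], [0.4, 0.1], [0.0, 0.3], [0.1, 1.6], [0.1, 0.0], [0.2, 0.7]]
[0.47427936 0.05438113 0.1201576 ] [[ 0.026 -1.     0.   ]
 [ 0.647  0.017  0.762]
 [-0.762 -0.02   0.648]]
```

```bash
python3 - <<'E'
from h import *
print(sense()['q'].round(2))
RD=np.array([[0,-1,0],[-1.,0,0],[0,0,-1]])
c=go([.479,.05,.27],RD)
c=go([.479,.05,.27],RD,cur=c);print(c[0])
q=np.array([.479,.0654,.0803])
for i in range(2): c=go(q+RM[:,2]*.1,RG,cur=c);print(c[0])
c=go(q,RG,cur=c)
E
```

```text
[-0.2  -0.09 -0.07 -0.78 -1.72  0.13]
frac 1.00 shift [-0.799, 0.022, -0.289] turn [-0.004, 0.501, 0.002] n0.8
frac 1.00 shift [-0.0, 0.0, -0.0] turn [0.0, -0.0, -0.0] n0.0
[0.479 0.05  0.27 ]
frac 1.00 shift [-0.716, -0.0, 0.99] turn [-0.0, 0.499, 0.0] n1.0
[0.479      0.13597422 0.1512    ]
frac 1.00 shift [-0.002, -0.0, 0.0] turn [0.0, 0.001, -0.0] n0.0
[0.479    0.136111 0.151011]
frac 1.00 shift [-0.0, -0.0, 0.833] turn [0.0, -0.0, -0.0] n0.8
```

Emit:
{"method": "drive_tool", "body": {"plan": [[[-0.2,0,-0.15],[0,0.1,0],1],[[-0.4,0.01,-0.29],[0,0.2,0],1],[[-0.6,0.02,-0.29],[0,0.31,0],1],[[-0.8,0.02,-0.29],[0,0.42,0],1],[[-0.8,0.02,-0.29],[0,0.5,0],1]]}}

```text
clock: 6.3
eef_pos: [0.479, 0.0524, 0.2716]
tcp_rot: [-3.132, -0.003, -1.565]
contact_force: [0.5, -1.4, -1.5]
width: 1.0
finger_force: 0.0
```

Emit:
{"method": "drive_tool", "body": {"plan": [[[-0.3,0,0.1],[0,0.1,0],1],[[-0.6,0,0.3],[0,0.2,0],1],[[-0.72,0,0.5],[0,0.31,0],1],[[-0.72,0,0.75],[0,0.42,0],1],[[-0.72,0,0.95],[0,0.5,0],1]]}}

```text
clock: 6.92
eef_pos: [0.4785, 0.1372, 0.1537]
tcp_rot: [-3.135, -0.792, -1.57]
contact_force: [0.9, -0.6, 0.4]
width: 1.0
finger_force: 0.0
```

```bash
python3 - <<'E'
from h import *
print(sense()['q'].round(2),sense()['width'],pose())
q=np.array([.479,.0654,.0803])
go(q,RG)
E
```

```text
[ 0.97  0.12 -0.3   0.43 -1.82 -1.01] 0.9996659168456774 (array([0.47854327, 0.13718231, 0.15370784]), array([[ 6.73861669e-04, -9.99975961e-01,  6.90102098e-03],
       [-7.02093749e-01, -5.38721317e-03, -7.12064144e-01],
       [ 7.12084204e-01, -4.36533096e-03, -7.02080501e-01]]))
frac 1.00 shift [-0.016, 0.002, 0.855] turn [-0.004, -0.004, 0.0] n0.9
```

Approach in two stages, watching for contact.

Emit:
{"method": "drive_tool", "body": {"plan": [[[-0.016,0,0.3],[0,0,0],1],[[-0.016,0,0.5],[0,0,0],1],[[-0.016,0,0.65],[0,0,0],1],[[-0.016,0,0.855],[0,0,0],1],[[-0.016,0,0.855],[0,0,0],1]]}}

```text
clock: 7.55
eef_pos: [0.4794, 0.064, 0.0814]
tcp_rot: [-3.135, -0.787, -1.574]
contact_force: [-0.9, 0.1, 0.0]
width: 0.997
finger_force: 0.0
```

```bash
python3 - <<'E'
from h import *
print(pose()[0])
s=capture('side');t=capture('top')
im=np.hstack([crop(s[:,:,::-1],235,170,57,84,7),crop(t[:,:,::-1],200,170,57,84,7)])
cv2.imwrite('pics/pg.png',im)
E
```

```text
[0.47942703 0.06400654 0.08140504]
```

View pics/pg.png

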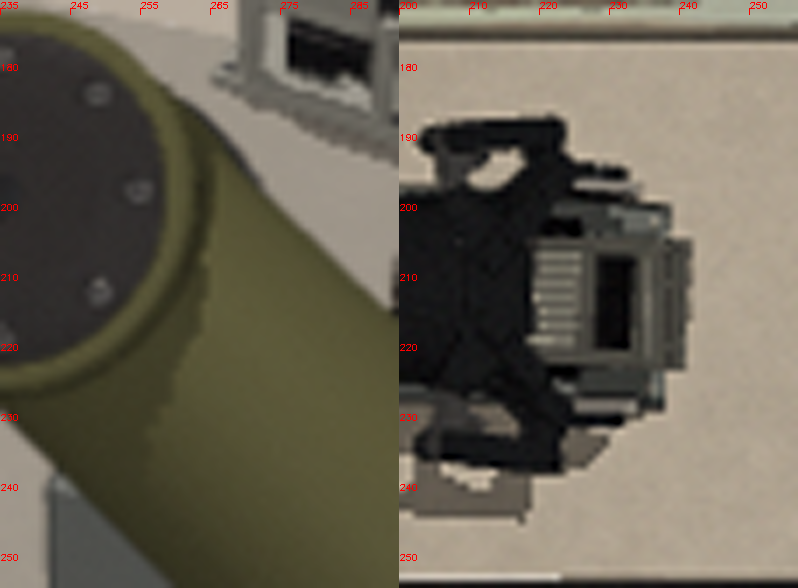

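The module sits midway between the open fingers (top y about 204–222, fingers about 197 and 229). Closing.

Emit:
{"method": "drive_tool", "body": {"plan": [[[0,0,0],[0,0,0],-1],[[0,0,0],[0,0,0],-1],[[0,0,0],[0,0,0],-1],[[0,0,0],[0,0,0],-1]], "squeeze": 60}}

```text
clock: 8.15
eef_pos: [0.4808, 0.066, 0.0834]
tcp_rot: [-3.13, -0.784, -1.576]
contact_force: [-1.9, 4.5, 4.7]
width: 0.645
finger_force: 62.6
```

Emit:
{"method": "drive_tool", "body": {"plan": [[[0.08,0,0],[0,0,0],-1],[[0.2,0,0],[0,0,0],-1],[[0.4,0,0],[0,0,0],-1],[[0.6,0,0],[0,0,0],-1],[[0.6,0,0],[0,0,0],-1]]}}

```text
clock: 8.78
eef_pos: [0.4801, 0.0131, 0.1346]
tcp_rot: [-3.129, -0.784, -1.579]
contact_force: [-0.0, 0.7, -2.2]
width: 0.647
finger_force: 63.5
```

```bash
python3 - <<'E'
from h import *
p,r=pose();print(p)
NR=R.from_euler('z',NY).as_matrix()
RD=np.array([[0,-1,0],[-1.,0,0],[0,0,-1]])
c=None
print('up');c=go([.479,-.0,.24],R.from_euler('x',22,degrees=True).as_matrix()@RG,cur=c)
tgt=NEST+NR@[-.02,0,.016+.11]
for i in range(4): 
  c=go(tgt,RN,cur=c);print(c[0])
E
```

```text
[0.48012532 0.01314638 0.13462995]
up
frac 1.00 shift [0.698, 0.002, -0.544] turn [-0.005, -0.244, -0.003] n0.7
frac 0.52 shift [0.99, -0.072, 0.957] turn [-0.013, -0.132, 0.062] n1.9
[ 0.48768532 -0.15420662  0.18075736]
frac 0.93 shift [0.99, -0.167, 0.627] turn [-0.011, -0.114, 0.053] n1.1
[ 0.49514224 -0.28660316  0.12989365]
frac 1.00 shift [0.082, -0.02, 0.034] turn [-0.001, -0.009, 0.004] n0.1
[ 0.49571307 -0.29673821  0.126     ]
frac 1.00 shift [0.0, 0.0, 0.0] turn [0.0, 0.0, 0.0] n0.0
[ 0.49571307 -0.29673821  0.126     ]
```

```bash
python3 - <<'E'
from h import *
NR=R.from_euler('z',NY).as_matrix()
c=pose()
def seq(t,r):
  global c
  for i in range(4):
    c=go(t,r,cur=c);print(np.round(c[0],3))
    if np.linalg.norm(c[0]-t)<2e-3:break
seq(np.array([.479,-.03,.245]),R.from_euler('x',22.5,degrees=True).as_matrix()@RG)
seq(np.array([.487,-.17,.245]),RN)
seq(NEST+NR@[-.026,0,.245],RN)
E
```

```text
frac 1.00 shift [0.904, 0.002, -0.397] turn [-0.005, -0.249, -0.003] n0.9
[ 0.479 -0.03   0.245]
frac 0.92 shift [0.99, -0.061, 0.41] turn [-0.022, -0.229, 0.11] n1.1
[ 0.486 -0.159  0.245]
frac 1.00 shift [0.093, -0.022, 0.003] turn [-0.002, -0.02, 0.01] n0.1
[ 0.487 -0.17   0.245]
frac 0.92 shift [0.99, -0.25, -0.0] turn [0.0, 0.0, 0.0] n1.1
[ 0.494 -0.292  0.245]
frac 1.00 shift [0.083, -0.021, -0.0] turn [0.0, 0.0, 0.0] n0.1
[ 0.495 -0.303  0.245]
```

Emit:
{"method": "drive_tool", "body": {"plan": [[[0.3,0,-0.2],[0,-0.08,0],-1],[[0.6,0,-0.4],[0,-0.16,0],-1],[[0.9,0,-0.4],[0,-0.25,0],-1],[[0.9,0,-0.4],[0,-0.25,0],-1]]}}

```text
clock: 9.28
eef_pos: [0.48, -0.03, 0.2483]
tcp_rot: [-3.126, -0.387, -1.579]
contact_force: [0.3, 0.2, -2.3]
width: 0.649
finger_force: 64.1
```

Emit:
{"method": "drive_tool", "body": {"plan": [[[0.3,-0.02,0.13],[-0.007,-0.08,0.04],-1],[[0.6,-0.04,0.26],[-0.014,-0.16,0.08],-1],[[0.99,-0.06,0.41],[-0.022,-0.23,0.11],-1],[[0.99,-0.06,0.41],[-0.022,-0.23,0.11],-1]]}}

```text
clock: 9.78
eef_pos: [0.4854, -0.1623, 0.2428]
tcp_rot: [-3.135, -0.029, -1.756]
contact_force: [-0.3, 1.0, -2.3]
width: 0.646
finger_force: 64.1
```

```bash
python3 - <<'E'
from h import *
NR=R.from_euler('z',NY).as_matrix()
c=pose();print(c[0],sense()['q'].round(2))
def seq(t,r):
  global c
  for i in range(4):
    c=go(t,r,cur=c);print(np.round(c[0],3))
    if np.linalg.norm(c[0]-t)<2e-3:break
seq(NEST+NR@[-.026,0,.245],RN)
E
```

```text
[ 0.48536284 -0.16225175  0.24283568] [ 0.09 -0.2  -0.13  0.03 -1.64 -0.28]
frac 0.87 shift [0.99, -0.253, 0.014] turn [-0.004, -0.016, 0.003] n1.1
[ 0.493 -0.285  0.245]
frac 1.00 shift [0.146, -0.038, -0.002] turn [-0.001, -0.002, 0.0] n0.1
[ 0.495 -0.303  0.245]
```

Emit:
{"method": "drive_tool", "body": {"plan": [[[0.4,-0.1,0],[0,-0.01,0],-1],[[0.8,-0.2,0],[-0.004,-0.016,0],-1],[[0.99,-0.25,0],[-0.004,-0.016,0],-1],[[0.99,-0.25,0],[-0.004,-0.016,0],-1]]}}

```text
clock: 10.28
eef_pos: [0.4956, -0.2791, 0.245]
tcp_rot: [3.14, -0.004, -1.745]
contact_force: [-0.5, 0.8, -2.9]
width: 0.649
finger_force: 64.2
```

Emit:
{"method": "drive_tool", "body": {"plan": [[[0.15,-0.04,0],[0,0,0],-1],[[0.15,-0.04,0],[0,0,0],-1],[[0.15,-0.04,0],[0,0,0],-1]]}}

```text
clock: 10.65
eef_pos: [0.4977, -0.2968, 0.2474]
tcp_rot: [-3.139, -0.004, -1.743]
contact_force: [0.1, -0.7, -1.8]
width: 0.647
finger_force: 64.2
```

```bash
python3 - <<'E'
from h import *
NR=R.from_euler('z',NY).as_matrix()
p,r=pose();print(p,r.round(3))
s=capture('side');t=capture('top')
cv2.imwrite('pics/raw_side_h.png',s[:,:,::-1]);cv2.imwrite('pics/raw_top_h.png',t[:,:,::-1])
cv2.imwrite('pics/hold.png',np.hstack([crop(s[:,:,::-1],268,95,46,80,7),crop(t[:,:,::-1],306,165,66,80,7)]))
M=r@FL; o=p+M@[.02,0,.010]   # assumed module origin
for n in('side','top'):
  print(n,proj(n,[o+M@np.array(v)/1000 for v in((-55,-28,26),(-55,28,26),(55,-28,26),(41,28,26),(55,14,26),(-55,-28,0),(-55,28,0))]).round(1).tolist())
go(NEST+NR@[-.026,0,.245],RN)
E
```

```text
[ 0.49768895 -0.29683979  0.2474402 ] [[-0.172 -0.985  0.002]
 [-0.985  0.172 -0.004]
 [ 0.004 -0.003 -1.   ]]
side [[291.8, 94.7], [307.6, 97.8], [278.7, 106.7], [297.0, 108.6], [291.1, 109.4], [291.3, 102.1], [306.8, 105.3]]
top [[390.2, 193.1], [387.3, 214.9], [347.4, 185.6], [349.7, 208.3], [345.0, 201.9], [386.2, 194.1], [383.4, 215.3]]
frac 1.00 shift [0.052, 0.017, 0.023] turn [-0.002, -0.002, 0.011] n0.1
```

View pics/hold.png

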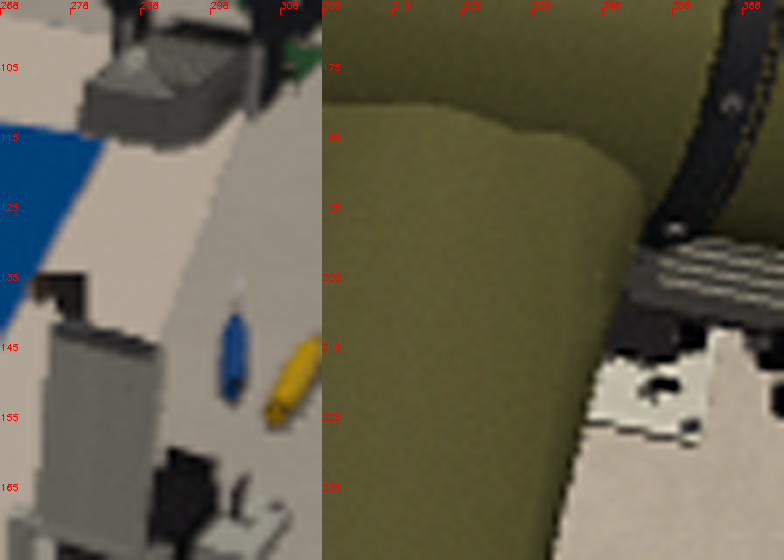

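```bash
python3 - <<'E'
from fit import *
p,r=pose();M=r@FL
obs={(55,-28,26):(280.6,107.9),(55,-28,0):(279.4,113.9),(55,14,0):(289.4,116.1),(41,28,0):(295.9,115.9)}
def f(q):
    o=p+M@[.02+q[0],q[1],.010+q[2]]
    return [('side',o+M@np.array(k)/1000,v) for k,v in obs.items()]
x=run(f,[.001,.001,.001],'off')
c=camera_model('side');C=-R.from_rotvec(c['rvec']).as_matrix().T@c['tvec'];print(C)
im=cv2.imread('pics/raw_side_h.png')
cv2.imwrite('pics/mod_big.png',np.vstack([crop(im,274,92,40,28,19)]))
E
```

```text
off [-0.1711 -0.0643 -0.0833]
[[-0.4, -0.4], [0.4, 0.2], [0.8, 0.3], [-0.7, -0.2]]
[0.31249259 0.78740681 0.73310345]
```

```bash
python3 - <<'E'
from fit import *
p,r=pose();M=r@FL
obs={(55,-28,26):(280.6,107.9),(55,-28,0):(279.4,113.9),(55,14,0):(289.4,116.1),(41,28,0):(295.9,115.9)}
for free in ([0],[0,2],[0,1]):
    def f(q):
        e=np.zeros(3);e[free]=q
        o=p+M@(np.array([.02,0,.010])+e)
        return [('side',o+M@np.array(k)/1000,v) for k,v in obs.items()]
    run(f,[.001]*len(free),str(free))
def f(q): 
    o=p+M@[.02,q[1],.01]
E
```

```text
[0] [-0.0028]
[[-1.6, -1.6], [-0.8, 0.1], [1.5, 0.6], [0.8, 0.0]]
[0, 2] [-0.0044 -0.001 ]
[[-1.4, -1.5], [-0.6, 0.2], [1.6, 0.7], [0.9, 0.1]]
[0, 1] [-0.0027  0.0001]
[[-1.5, -1.6], [-0.8, 0.1], [1.5, 0.6], [0.8, 0.0]]
```

View pics/mod_big.png

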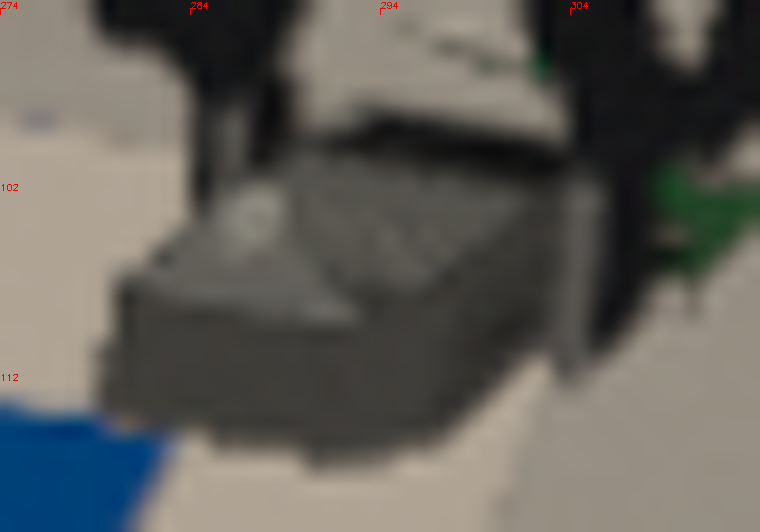

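```bash
python3 - <<'E'
from fit import *
p,r=pose();M=r@FL
obs={(55,-28,26):(280.4,107),(55,-28,0):(279.5,113.6),(55,14,26):(292.7,108.9),(55,14,0):(291.1,116.3),(41,28,26):(296.6,107.3),(41,28,0):(296.9,115.4)}
for free in ([0],[0,1],[0,2],[0,1,2],[0,1,2,3,4]):
    def f(q):
        e=np.zeros(6);e[free]=q
        o=p+M@(np.array([.02,0,.010])+e[:3]);N=M@R.from_euler('yz',e[3:5]).as_matrix()
        return [('side',o+N@(np.array(k)/1000),v) for k,v in obs.items()]
    run(f,[.001]*len(free),str(free))
E
```

```text
[0] [-0.0064]
[[-0.9, -1.1], [-0.4, -0.0], [-0.8, -0.4], [0.2, -0.0], [1.2, 0.4], [0.2, 0.1]]
[0, 1] [-0.0059  0.0007]
[[-0.8, -1.0], [-0.3, 0.1], [-0.6, -0.3], [0.3, 0.1], [1.3, 0.5], [0.3, 0.2]]
[0, 2] [-0.0081 -0.0012]
[[-0.7, -1.0], [-0.2, 0.1], [-0.6, -0.2], [0.4, 0.1], [1.3, 0.6], [0.3, 0.2]]
[0, 1, 2] [-0.0739 -0.0248 -0.0331]
[[-0.2, -0.6], [0.3, 0.0], [-0.9, -0.0], [0.2, -0.2], [0.7, 0.9], [-0.2, -0.0]]
[0, 1, 2, 3, 4] [-0.0823 -0.0335 -0.0391 -0.0293  0.1053]
[[-0.2, -0.2], [0.2, 0.4], [-0.6, -0.2], [0.4, -0.3], [0.6, 0.6], [-0.4, -0.3]]
```

Emit:
{"method": "drive_tool", "body": {"plan": [[[0.04,0.017,0],[0,0,0.01],-1],[[0.04,0.017,0.3],[0,0,0.01],-1],[[0.04,0.017,0.65],[0,0,0.01],-1],[[0.04,0.017,0.99],[0,0,0.01],-1],[[0.04,0.017,0.99],[0,0,0.01],-1]]}}

```text
clock: 11.38
eef_pos: [0.4929, -0.3016, 0.1254]
tcp_rot: [3.138, -0.002, -1.76]
contact_force: [-0.4, -0.0, -1.5]
width: 0.644
finger_force: 64.3
```

```bash
python3 - <<'E'
from h import *
NR=R.from_euler('z',NY).as_matrix()
p,r=pose();print((NR.T@(p-NEST)).round(4),r.round(3))
go(NEST+NR@[-.0245,0,.06],RN)
E
```

```text
[-0.0253  0.0018  0.1254] [[-0.188 -0.982 -0.004]
 [-0.982  0.188 -0.002]
 [ 0.002  0.004 -1.   ]]
frac 1.00 shift [-0.008, -0.017, 0.545] turn [0.002, -0.002, 0.001] n0.5
```

Emit:
{"method": "drive_tool", "body": {"plan": [[[0,-0.017,0.2],[0,0,0],-1],[[0,-0.017,0.4],[0,0,0],-1],[[0,-0.017,0.54],[0,0,0],-1],[[0,-0.017,0.54],[0,0,0],-1],[[0,-0.017,0.54],[0,0,0],-1]]}}

```text
clock: 12.0
eef_pos: [0.498, -0.3034, 0.0659]
tcp_rot: [-3.136, -0.005, -1.76]
contact_force: [0.4, -0.1, -1.4]
width: 0.647
finger_force: 64.4
```

```bash
python3 - <<'E'
from h import *
NR=R.from_euler('z',NY).as_matrix()
for i in range(4):
    p,r=pose();print((NR.T@(p-NEST)).round(4));capture('top')
go(NEST+NR@[-.0205,0,.034],RN)
E
```

```text
[-0.0261 -0.0035  0.0659]
[-0.0261 -0.0035  0.0659]
[-0.026  -0.0034  0.0657]
[-0.0259 -0.0033  0.0655]
frac 1.00 shift [-0.046, 0.027, 0.259] turn [-0.003, -0.003, 0.001] n0.3
```

Emit:
{"method": "drive_tool", "body": {"plan": [[[0,0.02,0.1],[0,0,0],-1],[[-0.046,0.027,0.2],[0,0,0],-1],[[-0.046,0.027,0.2],[0,0,0],-1],[[-0.046,0.027,0.2],[0,0,0],-1],[[-0.046,0.027,0.2],[0,0,0],-1]]}}

```text
clock: 12.82
eef_pos: [0.4954, -0.2972, 0.0406]
tcp_rot: [-3.138, -0.004, -1.76]
contact_force: [-0.1, 0.5, -1.7]
width: 0.641
finger_force: 64.4
```

```bash
cat > n.py <<'E'
from h import *
NR=R.from_euler('z',NY).as_matrix()
s=sense();p,r=pose();print('nest',((NR.T@(p-NEST))*1000).round(1),'F',(NR.T@s['contact_force']).round(1),'rot',np.degrees(R.from_matrix(RN.T@r).as_rotvec()).round(2),'tau',s['wrist_torque'].round(2))
E
python3 n.py; python3 -c "
from h import *
NR=R.from_euler('z',NY).as_matrix()
go(NEST+NR@[-.0205,0,.028],RN)"
```

```text
nest [-20.5   0.2  40.6] F [ 0.5  0.2 -1.7] rot [ 0.23  0.23 -0.09] tau [-0.02 -0.02 -0.  ]
frac 1.00 shift [-0.0, -0.001, 0.105] turn [-0.003, -0.003, 0.001] n0.1
```

Emit:
{"method": "drive_tool", "body": {"plan": [[[0,0,0.04],[0,0,0],-1],[[0,0,0.08],[0,0,0],-1],[[0,0,0.11],[0,0,0],-1],[[0,0,0.11],[0,0,0],-1]]}}

```text
clock: 13.32
eef_pos: [0.495, -0.2971, 0.0265]
tcp_rot: [-3.139, -0.004, -1.76]
contact_force: [-0.0, 0.5, -1.9]
width: 0.641
finger_force: 64.7
```

```bash
python3 n.py
```

```text
nest [-20.5   0.6  26.5] F [ 0.5  0.1 -1.9] rot [ 0.16  0.21 -0.09] tau [0.05 0.   0.  ]
```

Emit:
{"method": "drive_tool", "body": {"plan": [[[0,0,0.02],[0,0,0],-1],[[0,0,0.035],[0,0,0],-1],[[0,0,0.035],[0,0,0],-1]]}}

```text
clock: 13.7
eef_pos: [0.4958, -0.2973, 0.0232]
tcp_rot: [-3.137, -0.004, -1.759]
contact_force: [2.6, -1.0, -0.4]
width: 0.645
finger_force: 64.6
```

```bash
python3 n.py
```

```text
nest [-20.6  -0.2  23.2] F [-0.5 -2.8 -0.4] rot [ 0.29  0.23 -0.1 ] tau [-0.35 -0.84  0.09]
```

Emit:
{"method": "drive_tool", "body": {"plan": [[[0,-0.015,0],[0,0,0],-1],[[0,-0.015,0],[0,0,0],-1]]}}

```text
clock: 13.95
eef_pos: [0.4966, -0.2973, 0.0223]
tcp_rot: [-3.14, -0.003, -1.76]
contact_force: [0.0, 0.3, -1.8]
width: 0.645
finger_force: 64.6
```

```bash
python3 n.py
```

```text
nest [-20.4  -0.9  22.3] F [ 0.3  0.  -1.8] rot [ 0.12  0.19 -0.08] tau [ 0.01 -0.05  0.01]
```

Free again. Going lower.

Emit:
{"method": "drive_tool", "body": {"plan": [[[0,-0.005,0.015],[0,0,0],-1],[[0,-0.005,0.025],[0,0,0],-1],[[0,-0.005,0.025],[0,0,0],-1]]}}

```text
clock: 14.32
eef_pos: [0.4976, -0.2978, 0.0207]
tcp_rot: [-3.138, -0.004, -1.76]
contact_force: [-2.5, 1.9, 5.4]
width: 0.647
finger_force: 65.2
```

```bash
python3 n.py
```

```text
nest [-20.6  -2.1  20.7] F [1.4 2.8 5.4] rot [ 0.21  0.25 -0.1 ] tau [ 0.47  0.92 -0.1 ]
```

Emit:
{"method": "drive_tool", "body": {"plan": [[[0,0.009,0],[0,0,0],-1],[[0,0.009,0],[0,0,0],-1]]}}

```text
clock: 14.58
eef_pos: [0.4975, -0.2977, 0.0206]
tcp_rot: [-3.136, -0.004, -1.759]
contact_force: [3.3, 0.4, 4.0]
width: 0.642
finger_force: 64.8
```

```bash
python3 n.py
```

```text
nest [-20.6  -1.9  20.6] F [ 1.  -3.2  4. ] rot [ 0.34  0.25 -0.11] tau [-0.18 -0.68  0.06]
```

Emit:
{"method": "drive_tool", "body": {"plan": [[[0,-0.004,0.015],[0,0,0],-1],[[0,-0.004,0.03],[0,0,0],-1],[[0,-0.004,0.03],[0,0,0],-1]]}}

```text
clock: 14.95
eef_pos: [0.4982, -0.2979, 0.0196]
tcp_rot: [-3.135, -0.005, -1.759]
contact_force: [-4.2, 6.8, 18.0]
width: 0.648
finger_force: 66.1
```

```bash
python3 n.py
```

```text
nest [-20.7  -2.6  19.6] F [ 5.9  5.4 18. ] rot [ 0.37  0.3  -0.14] tau [ 1.49  1.5  -0.12]
```

Emit:
{"method": "drive_tool", "body": {"plan": [[[0,0.004,-0.03],[0,0,0],-1],[[-0.02,0.007,-0.03],[0,0,0],-1],[[-0.02,0.007,-0.03],[0,0,0],-1]]}}

```text
clock: 15.32
eef_pos: [0.4969, -0.2956, 0.0202]
tcp_rot: [-3.137, -0.005, -1.76]
contact_force: [2.5, -3.9, 3.3]
width: 0.645
finger_force: 64.3
```

```bash
python3 n.py
```

```text
nest [-18.6  -0.9  20.2] F [-3.4 -3.2  3.3] rot [ 0.25  0.28 -0.09] tau [-1.62 -0.53  0.  ]
```

Emit:
{"method": "drive_tool", "body": {"plan": [[[0.007,-0.005,0.01],[0,0,0],-1],[[0.007,-0.005,0.01],[0,0,0],-0.2],[[0.007,-0.005,0.01],[0,0,0],0.6],[[0.007,-0.005,0.01],[0,0,0],0.6]]}}

```text
clock: 15.82
eef_pos: [0.4961, -0.2952, 0.017]
tcp_rot: [-3.141, -0.003, -1.76]
contact_force: [0.6, 0.0, -0.9]
width: 0.801
finger_force: 0.0
```

```bash
python3 n.py
```

```text
nest [-18.4  -0.1  17. ] F [ 0.1 -0.5 -0.9] rot [ 0.04  0.15 -0.07] tau [0.06 0.05 0.  ]
```

Emit:
{"method": "drive_tool", "body": {"plan": [[[0,0,-0.2],[0,0,0],1],[[0,0,-0.5],[0,0,0],1],[[0,0,-0.5],[0,0,0],-1],[[0,0,-0.5],[0,0,0],-1],[[0,0,-0.5],[0,0,0],-1]]}}

```text
clock: 16.45
eef_pos: [0.4961, -0.2952, 0.0768]
tcp_rot: [-3.141, -0.003, -1.76]
contact_force: [0.4, -0.4, -0.7]
width: 0.376
finger_force: 0.0
```

```bash
python3 n.py; python3 - <<'E'
from h import *
NR=R.from_euler('z',NY).as_matrix()
t=capture('top');cv2.imwrite('pics/raw_top_p.png',t[:,:,::-1])
s=capture('side');cv2.imwrite('pics/raw_side_p.png',s[:,:,::-1])
E
```

```text
nest [-18.5  -0.1  76.8] F [-0.3 -0.5 -0.7] rot [ 0.04  0.18 -0.08] tau [ 0.03 -0.02  0.01]
```

Emit:
{"method": "drive_tool", "body": {"plan": [[[-0.15,0,0.05],[0,0,0],-1],[[-0.15,0,0.12],[0,0,0],-1],[[-0.15,0,0.17],[0,0,0],-1],[[-0.15,0,0.17],[0,0,0],-1]]}}

```text
clock: 17.05
eef_pos: [0.4998, -0.2779, 0.0571]
tcp_rot: [-3.14, -0.004, -1.76]
contact_force: [0.1, -0.3, 0.1]
width: 0.001
finger_force: 0.0
```

Emit:
{"method": "drive_tool", "body": {"plan": [[[0,0,0.03],[0,0,0],-1],[[0,0,0.06],[0,0,0],-1],[[0,0,0.06],[0,0,0],-1]]}}

```text
clock: 17.42
eef_pos: [0.5005, -0.2783, 0.0522]
tcp_rot: [-3.137, -0.004, -1.76]
contact_force: [-2.0, 2.3, 5.9]
width: 0.002
finger_force: 3.1
```

```bash
python3 n.py
```

```text
nest [-1.  -1.2 52.2] F [1.8 2.4 5.9] rot [ 0.24  0.24 -0.09] tau [ 0.71  0.86 -0.  ]
```

Emit:
{"method": "drive_tool", "body": {"plan": [[[0,0,0.015],[0,0,0],-1],[[0,0,0.03],[0,0,0],-1]]}}

```text
clock: 17.68
eef_pos: [0.5006, -0.2784, 0.052]
tcp_rot: [-3.137, -0.005, -1.759]
contact_force: [-12.9, 12.0, 28.3]
width: 0.001
finger_force: 14.7
```

Emit:
{"method": "drive_tool", "body": {"plan": [[[0,0,-0.1],[0,0,0],-1],[[0.17,0,-0.1],[0,0,0],-1],[[0.33,0,-0.1],[0,0,0],-1],[[0.33,0,-0.03],[0,0,0],-1],[[0.33,0,0.01],[0,0,0],-1]]}}

```text
clock: 18.3
eef_pos: [0.493, -0.3189, 0.0519]
tcp_rot: [-3.137, -0.008, -1.759]
contact_force: [-16.4, 12.1, 44.0]
width: -0.002
finger_force: 21.8
```

Emit:
{"method": "drive_tool", "body": {"plan": [[[0,0,-0.1],[0,0,0],-1],[[-0.3,0,-0.1],[0,0,0],-1],[[-0.58,0,-0.1],[0,0,0],-1],[[-0.58,0,-0.03],[0,0,0],-1],[[-0.58,0,0.01],[0,0,0],-1]]}}

```text
clock: 18.92
eef_pos: [0.5082, -0.2475, 0.0519]
tcp_rot: [-3.133, -0.004, -1.757]
contact_force: [-17.7, 25.7, 53.7]
width: -0.002
finger_force: 26.7
```

```bash
python3 n.py
```

```text
nest [30.8 -3.  51.9] F [21.9 22.3 53.7] rot [ 0.49  0.21 -0.27] tau [ 8.92  6.22 -0.05]
```

Emit:
{"method": "drive_tool", "body": {"plan": [[[0,0,-0.1],[0,0,0],-1],[[0.2,0,-0.2],[0,0,0],-1],[[0.3,0,-0.5],[0,0,0],-1],[[0.3,0,-0.99],[0,0,0],-1],[[0.3,0,-0.99],[0,0,0],-1]]}}

```text
clock: 19.55
eef_pos: [0.5007, -0.2851, 0.1688]
tcp_rot: [-3.13, -0.006, -1.761]
contact_force: [-1.1, -0.4, -0.5]
width: 0.002
finger_force: 0.0
```

```bash
python3 n.py;python3 - <<'E'
from h import *
NR=R.from_euler('z',NY).as_matrix()
c=pose()
for t in ([0,0,.245],[.06,0,.245],[.125,0,.245],[.125,0,.145]):
    c=go(NEST+NR@t,RN,cur=c);print(t)
E
```

```text
nest [ -7.7  -2.7 168.8] F [-0.6  1.  -0.5] rot [ 0.66  0.32 -0.04] tau [-0.04  0.03 -0.01]
frac 1.00 shift [-0.06, 0.015, -0.635] turn [-0.007, -0.004, 0.0] n0.6
[0, 0, 0.245]
frac 1.00 shift [-0.5, 0.0, -0.0] turn [-0.0, -0.0, -0.0] n0.5
[0.06, 0, 0.245]
frac 1.00 shift [-0.542, -0.0, -0.0] turn [0.0, 0.0, -0.0] n0.5
[0.125, 0, 0.245]
frac 1.00 shift [0.0, -0.0, 0.833] turn [-0.0, 0.0, -0.0] n0.8
[0.125, 0, 0.145]
```

Emit:
{"method": "drive_tool", "body": {"plan": [[[0,0.01,-0.35],[0,0,0],-1],[[0,0.015,-0.64],[-0.007,-0.004,0],-1],[[-0.4,0.015,-0.64],[-0.007,-0.004,0],-1],[[-0.8,0.015,-0.64],[-0.007,-0.004,0],-1],[[-0.99,0.015,-0.64],[-0.007,-0.004,0],-1]]}}

```text
clock: 20.18
eef_pos: [0.5194, -0.1643, 0.2386]
tcp_rot: [3.132, 0.003, -1.759]
contact_force: [0.6, -0.2, 0.0]
width: -0.003
finger_force: 0.0
```

Emit:
{"method": "drive_tool", "body": {"plan": [[[-0.12,0,0],[0,0,0],-1],[[-0.12,0,0.3],[0,0,0],-1],[[-0.12,0,0.6],[0,0,0],-1],[[-0.12,0,0.83],[0,0,0],-1],[[-0.12,0,0.83],[0,0,0],-1]]}}

```text
clock: 20.8
eef_pos: [0.5197, -0.1519, 0.1375]
tcp_rot: [3.128, 0.002, -1.761]
contact_force: [-0.5, 0.4, 0.3]
width: -0.003
finger_force: 0.0
```

```bash
python3 n.py;python3 - <<'E'
from h import *
NR=R.from_euler('z',NY).as_matrix()
c=pose();c=(c[0],RN)
for ph in (90,75,60,45,30,20,10,0):
    a=np.radians(ph);r=.08;n=.002
    t=np.array([.072-r*np.cos(a)+n*np.sin(a)+.011,0,.057+r*np.sin(a)+n*np.cos(a)])
    d=RN.T@(NEST+NR@t-c[0]);print(ph,(t*1000).round(0),(d/.12).round(3))
E
```

```text
nest [126.7   3.9 137.5] F [0.3 0.6 0.3] rot [-0.75 -0.1  -0.04] tau [-0.05 -0.04 -0.07]
90 [ 85.   0. 137.] [ 0.348 -0.032  0.004]
75 [ 64.   0. 135.] [ 0.521 -0.032  0.022]
60 [ 45.   0. 127.] [ 0.683 -0.032  0.085]
45 [ 28.   0. 115.] [ 0.824 -0.032  0.187]
30 [15.  0. 99.] [ 0.933 -0.032  0.323]
20 [ 9.  0. 86.] [ 0.985 -0.032  0.427]
10 [ 5.  0. 73.] [ 1.018 -0.032  0.538]
0 [ 3.  0. 59.] [ 1.031 -0.032  0.654]
```

Emit:
{"method": "drive_tool", "body": {"plan": [[[0.25,-0.032,0.0],[0,0,0],-1],[[0.38,-0.032,0.005],[0,0,0],-1],[[0.53,-0.032,0.025],[0,0,0],-1],[[0.68,-0.032,0.085],[0,0,0],-1],[[0.82,-0.032,0.187],[0,0,0],-1]]}}

```text
clock: 21.42
eef_pos: [0.5064, -0.2501, 0.1176]
tcp_rot: [3.135, 0.002, -1.76]
contact_force: [1.6, 0.6, 0.7]
width: -0.001
finger_force: 0.5
```

Emit:
{"method": "drive_tool", "body": {"plan": [[[0.06,0,0.07],[0,0,0],-1],[[0.11,0,0.136],[0,0,0],-1],[[0.16,0,0.24],[0,0,0],-1],[[0.19,0,0.35],[0,0,0],-1],[[0.19,0,0.35],[0,0,0],-1]]}}

```text
clock: 22.05
eef_pos: [0.5009, -0.2708, 0.0737]
tcp_rot: [3.131, 0.003, -1.76]
contact_force: [-0.6, 0.1, 0.2]
width: -0.002
finger_force: 0.0
```

```bash
python3 n.py
```

```text
nest [ 6.4 -0.1 73.7] F [-0.   0.6  0.2] rot [-0.61 -0.18 -0.07] tau [ 0.03 -0.03  0.03]
```

Emit:
{"method": "drive_tool", "body": {"plan": [[[0,0,0.06],[0,0,0],-1],[[0,0,0.11],[0,0,0],-1],[[0,0,0.13],[0,0,0],-1],[[0,0,0.13],[0,0,0],-1]]}}

```text
clock: 22.55
eef_pos: [0.5019, -0.2709, 0.0611]
tcp_rot: [3.134, 0.002, -1.759]
contact_force: [-1.7, 2.0, 5.3]
width: -0.003
finger_force: 2.7
```

```bash
python3 n.py
```

```text
nest [ 6.5 -1.2 61.1] F [1.7 2.  5.3] rot [-0.41 -0.13 -0.12] tau [ 0.63  0.68 -0.05]
```

Stopped at z = 61 mm, which is the shut lid's top face. One firmer press, then retreat and look.

Emit:
{"method": "drive_tool", "body": {"plan": [[[0,0,0.025],[0,0,0],-1],[[0,0,0.025],[0,0,0],-1],[[0,0,-0.1],[0,0,0],-1],[[0,0,-0.5],[0,0,0],-1],[[0,0,-0.95],[0,0,0],-1]]}}

```text
clock: 23.18
eef_pos: [0.502, -0.2713, 0.1748]
tcp_rot: [3.132, 0.003, -1.76]
contact_force: [0.9, 0.0, 1.0]
width: 0.001
finger_force: 0.0
```

Emit:
{"method": "drive_tool", "body": {"plan": [[[0.3,0,-0.4],[0,0,0],-1],[[0.6,0.3,-0.6],[0,0,0],-1],[[0.9,0.7,-0.6],[0,0,0],-1],[[0.99,0.9,-0.6],[0,0,0],-1]]}}

```text
clock: 23.68
eef_pos: [0.3726, -0.3693, 0.2474]
tcp_rot: [3.135, 0.002, -1.762]
contact_force: [0.0, -0.4, -0.1]
width: 0.004
finger_force: 0.0
```

Emit:
{"method": "drive_tool", "body": {"plan": [[[0.4,0.1,0],[0,0,0],-1],[[0.8,0.2,0],[0,0,0],-1],[[0.99,0.2,0],[0,0,0],-1],[[0.99,0.2,0],[0,0,0],-1]]}}

```text
clock: 24.18
eef_pos: [0.328, -0.4814, 0.2457]
tcp_rot: [3.133, 0.003, -1.762]
contact_force: [0.8, -0.2, -0.6]
width: -0.001
finger_force: 0.0
```

```bash
python3 - <<'E'
from h import *
s=capture('side')[:,:,::-1];t=capture('top')[:,:,::-1]
cv2.imwrite('pics/fin.png',np.hstack([crop(s,262,138,50,66,7),crop(t,306,175,64,66,7)]))
NR=R.from_euler('z',NY).as_matrix()
P=[NEST+NR@np.array(v)/1000 for v in ((-40,-30,61),(-40,30,61),(72,-30,61),(72,30,61))]
for n in('side','top'):print(n,proj(n,P).round(1).tolist())
E
```

```text
side [[286.1, 153.9], [301.2, 158.0], [273.2, 168.5], [289.0, 173.1]]
top [[357.7, 199.7], [354.8, 218.3], [323.1, 193.0], [319.9, 211.5]]
```

View pics/fin.png

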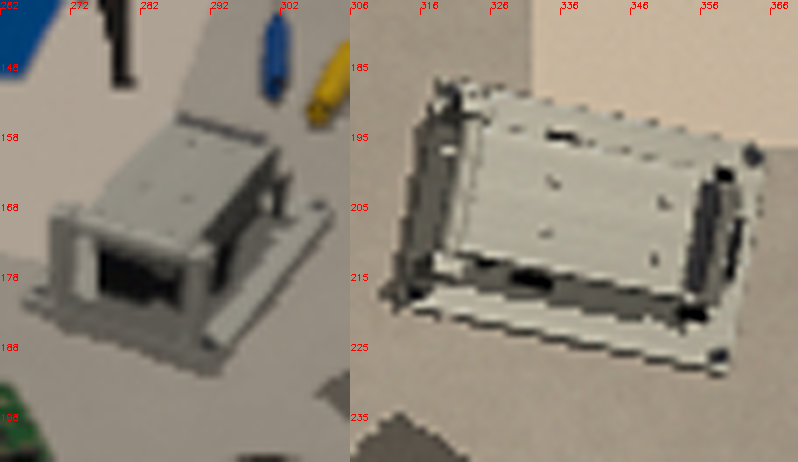

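The lid lies level and shut. Its free edge is at side (288.7,155) to (300.3,158), against a predicted (286,154) to (301,158), and the robot is clear. Handing in.

```bash
python3 -c "
from workcell import *
print(sign_off())"
```

```text
the job is handed in; nothing more can be done
None
```

The module was unlatched, pulled free and laid home in the nest (back at 52 mm at three press points). The lid is shut over it, nothing else was deliberately touched, and the job was handed in at about 24 s.

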